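Re-rack the marking stamps in reverse order

TASK

Move the four marking stamps from the dark rack into the empty pale rack, one to a bay, in the reverse of the order in which they stand now: the leftmost one, as the robot sees them, goes into the rightmost bay, and so on through the row, so that they can be used back the other way. Leave every stamp standing upright on its foot, flat on the floor of its bay, and let go of it.

Things in the scene. Friction and masses are not known exactly. Their poses are not given: they have to be found in the camera images.
- red_stamp_center (a point): The red stamp: upright marking stamp, flat round steel foot, turned red handle swelling near its top. 90 mm high, foot 34 mm across, 11 mm high; handle 28 mm across from 11 mm below to 15 mm above this point, at most 31 mm; about 0.1 to 0.2 kg, loose. Point: on its axis, 45 mm above its underside; z along the axis, up. Starts on the pad of its colour in the dark rack.
- blue_stamp_center (a point): The blue stamp: upright marking stamp, flat round steel foot, turned blue handle straight. 90 mm high, foot 34 mm across, 11 mm high; handle 28 mm across from 11 mm below to 15 mm above this point, at most 31 mm; about 0.1 to 0.2 kg, loose. Point: on its axis, 45 mm above its underside; z along the axis, up. Starts on the pad of its colour in the dark rack.
- yellow_stamp_center (a point): The yellow stamp: upright marking stamp, flat round steel foot, turned yellow handle with a ball-like top. 90 mm high, foot 34 mm across, 11 mm high; handle 28 mm across from 11 mm below to 15 mm above this point, at most 31 mm; about 0.1 to 0.2 kg, loose. Point: on its axis, 45 mm above its underside; z along the axis, up. Starts on the pad of its colour in the dark rack.
- white_stamp_center (a point): The white stamp: upright marking stamp, flat round steel foot, turned white handle tapering to a narrow top. 90 mm high, foot 34 mm across, 11 mm high; handle 28 mm across from 11 mm below to 15 mm above this point, at most 31 mm; about 0.1 to 0.2 kg, loose. Point: on its axis, 45 mm above its underside; z along the axis, up. Starts on the pad of its colour in the dark rack.
- red_pad: The red pad, 46 x 46 x 3 mm, fixed on the floor of one bay of the dark rack; the red stamp stands on it at the start, so it shows where that stamp came from. Origin: centre of its underside.
- blue_pad: The blue pad, 46 x 46 x 3 mm, fixed on the floor of one bay of the dark rack; the blue stamp stands on it at the start, so it shows where that stamp came from. Origin: centre of its underside.
- yellow_pad: The yellow pad, 46 x 46 x 3 mm, fixed on the floor of one bay of the dark rack; the yellow stamp stands on it at the start, so it shows where that stamp came from. Origin: centre of its underside.
- white_pad: The white pad, 46 x 46 x 3 mm, fixed on the floor of one bay of the dark rack; the white stamp stands on it at the start, so it shows where that stamp came from. Origin: centre of its underside.
- dark_rack: Low dark brown wooden rack, fixed; holds the four stamps at the start, each on a 3 mm pad. May be left or right of the pale rack. 62 x 260 mm (x, y), rims 18 mm high. Row of 4 square bays, 50 mm inside, centres at x = 0, y = +93, +31, -31, -93 mm; bay floors at z = 8 mm. Its +y end is always the robot's left (turned at most 0.3 rad). Origin: centre of its underside. 
- pale_rack: Low pale wooden rack, fixed; empty at the start, without pads. 62 x 260 mm (x, y), rims 18 mm high. Row of 4 square bays, 50 mm inside, centres at x = 0, y = +93, +31, -31, -93 mm; bay floors at z = 8 mm. Its +y end is always the robot's left (turned at most 0.3 rad). Origin: centre of its underside. 
Mind the look-alikes: they are no part of the job. Of the things shaped like the part that bears yellow_stamp_center, the yellow one is meant.

How it is judged:
By the outcome, as a careful person would: the job done as asked, in the order asked, and still so for the second after the job is handed in, with the robot touching nothing.
It also fails if it takes over 109 s, if anything falls off the work surface, if the arm or the gripper's body presses on something with over 40 N, if the wrist force passes 120 N, or if a joint passes its speed limit or range.

ROBOT

A 6-joint arm with a two-finger parallel gripper is mounted at the origin on a cart in front of the work surface, level with it; the furniture and walls round the work are solid. World frame = base frame: x ahead of the robot, y to its left, z up, the work surface at z = 0. Lengths are in m, angles in rad, forces in N, time in s.
With the tool pointing down it reaches from about 0.425 to 0.95 m from the base axis. Payload 3.5 kg.
Tool frame: the origin (TCP) lies at the very end of the fingers, on their centre line; the grasp point (between the pads) lies ctrl.tcp_to_grasp behind it (ctrl.tcp_to_grasp is the distance from the TCP to the grasp point, in m); z points along the fingers, y is the line along which they close (so a half turn about z gives the same grasp; the last joint's range is limited). The gripper opens to 85 mm and grips with 20 to 120 N. Pads are 22 mm wide; open, the fingers measure 114 mm over their backs; the gripper's body (76 mm by 85 mm) begins 54 mm behind the grasp point. The pads swing forward as they close: fully open they stand 13 mm farther back than shut.
Start: joints at [-1.436, 0.286, 1.577, -0, 1.279, -0.15], TCP at [0.19, -0.648, 0.231] pointing down, gripper open.
Joint ranges: [-2.77, 2.77], [-0.9, 2.22], [0.21, 2.48], [-1.53, 4.67], [0.24, 2.81], [-2.84, 2.84]. Speed limits (rad/s): [2.79, 2.79, 3.14, 3.14, 3.14, 3.14].

INTERFACE

Orientations are given as a unit quaternion [x, y, z, w].
In Python, from plant import ctrl gives the robot as it stands.
- The arm moves only by the shell command python3 -m inch 'ROWS' [FORCE]. ROWS is JSON, a list of rows, each an object with "slide": the shift along the tool's x, y, z in cm, a list of three; "turn": the turn about the tool's z in rad; "grip": the finger opening in cm, from 0 to 8.54. A call has 1 to 20 rows; each row is the pose to reach, as a shift and turn from the pose commanded when the call began, along the tool's axes at that moment; what a row does not reach only later rows make up. A row lasts 1/10 s, in which the tool goes at most 50 mm and 8.59 degrees, less where a joint would pass 70% of its speed; a pose out of reach is approached as far as the arm can. A call with a gripper value outside its range is refused whole. The fingers move at their own pace and stop on an object; FORCE is the grip in N (left out, the last holds). Time passes only in rows, so rows that repeat a pose let the fingers close. It gives the time, the measured TCP pose, the force, the opening and the grip force at its end, in the units of the state.
- ctrl.get_state(): the state, without advancing time (a new reading comes with each control period).
- ctrl.read_camera(name): name is "scene" or "top" or "wrist"; returns (picture, depth): 420x560x3 uint8, red, green, blue; 420x560 float32, m along the optical axis (not along the pixel's ray), 0 where there is no reading.
- ctrl.camera_info(name): a dict with "K" (3x3 intrinsics, pixels), "camera_from_world" (4x4, takes a point from world to camera coordinates); the wrist camera has in their place "T_tool_cam" (4x4, takes a point from camera to tool coordinates, whose origin is the TCP and whose axes are the flange's). Camera axes: x right, y down, z forward; pixel columns grow to the right and rows downward; lengths in m; the calibration is good to about 2 mm. A picture is of the moment at which its call begins: read the wrist's pose just before it. camera_info takes no time and is no camera call.
- ctrl.sign_off(): hands the job in; it is judged then, once.
The state is a dict: "time": time; "qpos": joint angles; "dq": joint speeds; "joint_efforts": joint torques, N m; "eef_pos": TCP position; "tcp_rot": TCP orientation; "contact_force": force on the tool from outside, world axes, zero at the start; "wrist_torque": the same for the moment, N m; "opening": opening from 0.0 (shut) to 1.0 (fully open); "finger_force": force on a finger pad.
Only numpy, scipy, OpenCV 4.12 (cv2) and the standard library are available. Lean on these libraries where they do the work, as an engineer would, in place of code of your own. Each camera call takes 0.05 s, during which the arm holds its last target. There are 200 camera calls.

## Working session

There is one attempt and no reset: what is moved stays moved. The work goes in short steps, Python scripts to look and compute and a shell command to move; the robot and the scene stay as the last step left them, time stands still between calls to the robot, and variables do not carry over. Pictures are saved under pics/ and viewed, at most 14 in all, crops included, and the job is handed in when it is done.

```bash
ls; mkdir -p pics; python3 - <<'E'
from plant import ctrl
import cv2,numpy as np
for n in("scene","top"):
    p,d=ctrl.read_camera(n); cv2.imwrite(f"pics/{n}0.png",p[:,:,::-1]); np.savez(f"{n}0.npz",p=p,d=d)
    i=ctrl.camera_info(n); print(n,np.round(i["K"],1).tolist(),np.round(i["camera_from_world"],3).tolist())
print(ctrl.tcp_to_grasp,ctrl.get_state())
print(ctrl.camera_info("wrist"))
E
```

```text
pics
scene [[455.0, 0.0, 280.0], [0.0, 455.0, 210.9], [0.0, 0.0, 1.0]] [[-0.906, -0.423, -0.01, 0.438], [-0.277, 0.61, -0.742, 0.187], [0.32, -0.67, -0.67, 0.814], [0.0, 0.0, 0.0, 1.0]]
top [[431.8, 0.0, 282.7], [0.0, 431.8, 214.1], [0.0, 0.0, 1.0]] [[0.004, -1.0, -0.005, -0.013], [-0.99, -0.003, -0.143, 0.506], [0.143, 0.006, -0.99, 0.962], [0.0, 0.0, 0.0, 1.0]]
0.0187 {'time': 0.1, 'qpos': array([-1.43598251e+00,  2.87121887e-01,  1.57804223e+00,  1.52528504e-05,
        1.27857946e+00, -1.50008211e-01]), 'dq': array([ 0.0010242 , -0.00084633, -0.00326038,  0.00072507, -0.00196247,
       -0.00101872]), 'joint_efforts': array([ 8.81281157e-04, -4.07296085e+01, -2.93699688e+01, -1.59693591e-04,
        3.42800085e-03,  4.84973853e-06]), 'eef_pos': array([ 0.18961202, -0.64720342,  0.23004931]), 'tcp_rot': array([ 9.89876418e-01,  1.41927867e-01,  1.54709547e-05, -1.07537453e-03]), 'contact_force': array([ 0.45130065, -0.42371288,  0.19421999]), 'wrist_torque': array([-0.00488026, -0.02799138, -0.04279658]), 'finger_force': 0.0, 'opening': 1.0027607591970848}
{'K': array([[332.2192599 ,   0.        , 279.42446701],
       [  0.        , 332.2192599 , 210.32160571],
       [  0.        ,   0.        ,   1.        ]]), 'T_tool_cam': array([[ 6.50376680e-04, -9.57194107e-01, -2.89446055e-01,
         7.34633011e-02],
       [ 9.99999769e-01,  6.79978609e-04, -1.71012007e-06,
         4.77835187e-04],
       [ 1.98454043e-04, -2.89445987e-01,  9.57194328e-01,
        -1.41834568e-01],
       [ 0.00000000e+00,  0.00000000e+00,  0.00000000e+00,
         1.00000000e+00]])}
```

View pics/top0.png

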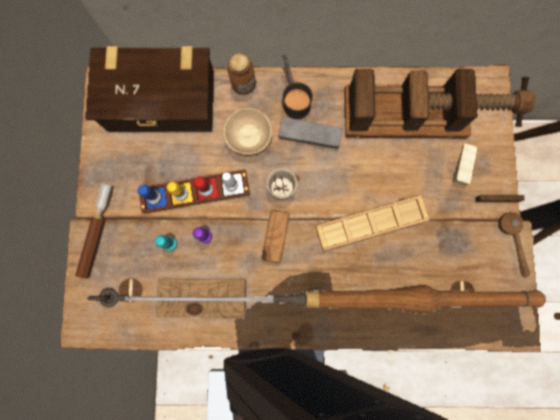

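View pics/scene0.png

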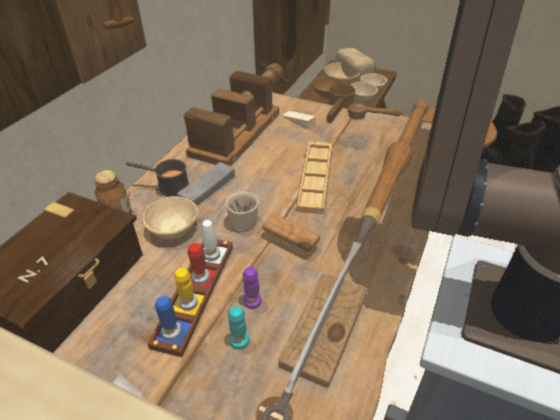

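The top view shows the dark rack at about (145,203)–(247,178), holding blue (152,196), yellow (180,192), red (206,187) and white (231,182) from left to right. The empty pale rack runs from (322,237) to (426,208). Look-alikes are teal (166,242) and purple (203,234).

```bash
cat > h.py <<'E'
import numpy as np,cv2
from plant import ctrl
def cloud(d,K,T): # world points, T=world_from_cam
    v,u=np.mgrid[:d.shape[0],:d.shape[1]]
    c=np.stack([(u-K[0,2])/K[0,0]*d,(v-K[1,2])/K[1,1]*d,d,np.ones_like(d)],-1)
    return (c@T.T)[...,:3]
def stamps(P,p,M=slice(None)):
    hsv=cv2.cvtColor(p,cv2.COLOR_RGB2HSV).astype(int);h,s,v=hsv[...,0],hsv[...,1],hsv[...,2]
    return dict(blue=(h>100)&(h<125)&(s>130),yellow=(h>18)&(h<32)&(s>150)&(v>120),red=((h<6)|(h>174))&(s>150),white=(s<60)&(v>120))
def rect(X,Y):
    (c,sz,a)=cv2.minAreaRect(np.stack([X,Y],1).astype(np.float32)*1000)
    return np.round(c,1),np.round(sz,1),round(a,2)
E
python3 - <<'E'
from h import *
z=np.load("top0.npz");p,d=z["p"],z["d"];i=ctrl.camera_info("top")
P=cloud(d,np.array(i["K"]),np.linalg.inv(i["camera_from_world"]))
def box(u0,u1,v0,v1):
    m=np.zeros(d.shape,bool);m[v0:v1,u0:u1]=1;return m&(d>0)
pale=box(308,440,190,258)&(P[...,2]>.013)&(P[...,2]<.024)
print("pale",pale.sum(),rect(P[pale][:,0],P[pale][:,1]))
dark=box(130,256,160,222)&(P[...,2]>.013)&(P[...,2]<.024)
print("dark",dark.sum(),rect(P[dark][:,0],P[dark][:,1]))
print("table z",np.median(P[box(330,420,160,185)][:,2]))
S=stamps(P,p)
for n,m in S.items():
    m=m&box(130,256,150,222)&(P[...,2]>.07)
    q=P[m];print(n,m.sum(),np.round([q[:,0].min(),q[:,0].max(),q[:,1].min(),q[:,1].max(),q[:,2].max()],3), np.round(np.median(q[q[:,2]>.09],0),3))
# things higher than 40mm in table, coarse
H=(P[...,2]>.04)&(d>0)
n,l,st,c=cv2.connectedComponentsWithStats(H.astype(np.uint8))
for k in range(1,n):
    if st[k,4]>60:
        q=P[l==k];print(np.round(c[k]),np.round(q.min(0),2),np.round(q.max(0),2))
E
```

```text
pale 1130 (array([ 489.7, -221.6]), array([ 62.3, 260. ]), 16.31)
dark 1209 (array([564.1, 201.6]), array([ 63. , 259.1]), 10.26)
table z -0.0004927439227652153
blue 102 [0.537 0.559 0.282 0.302 0.105] [0.549 0.291 0.099]
yellow 141 [0.544 0.57  0.219 0.243 0.103] [0.556 0.231 0.098]
red 150 [0.553 0.58  0.158 0.187 0.101] [0.567 0.171 0.097]
white 124 [0.541 0.589 0.1   0.309 0.104] [0.577 0.113 0.099]
[ 23. 181.] [0.06 0.54 0.04] [1.04 0.55 0.25]
[149.  87.] [0.69 0.16 0.04] [0.88 0.43 0.12]
[240.  72.] [0.8  0.05 0.04] [0.87 0.12 0.12]
[295.  89.] [ 0.75 -0.08  0.04] [ 0.88 -0.01  0.07]
[432. 101.] [ 0.71 -0.58  0.04] [ 0.82 -0.17  0.13]
[247. 131.] [0.65 0.02 0.04] [0.76 0.13 0.05]
[281. 181.] [ 0.54 -0.04  0.04] [0.61 0.03 0.06]
[228. 180.] [0.57 0.1  0.04] [0.59 0.12 0.1 ]
[201. 184.] [0.55 0.16 0.05] [0.58 0.19 0.1 ]
[175. 189.] [0.54 0.22 0.04] [0.57 0.24 0.1 ]
[146. 193.] [0.54 0.28 0.04] [0.56 0.31 0.1 ]
[200. 234.] [0.44 0.16 0.04] [0.47 0.19 0.09]
[163. 242.] [0.43 0.24 0.04] [0.45 0.27 0.09]
[372. 299.] [ 0.28 -0.58  0.04] [0.35 0.42 0.09]
[306. 391.] [ 0.12 -0.15  0.19] [0.25 0.09 0.66]
```

```bash
cat >> h.py <<'E'
DARK=(np.array([.5641,.2016]),np.radians(10.26));PALE=(np.array([.4897,-.2216]),np.radians(16.31))
Y=[.093,.031,-.031,-.093]
def bay(r,k): c,a=r; return c+Y[k]*np.array([-np.sin(a),np.cos(a)])
def rel(xyz,psi):
    from scipy.spatial.transform import Rotation as R
    s=ctrl.get_state();M=R.from_quat(s["tcp_rot"]).as_matrix()
    t=psi-np.arctan2(M[1,0],M[0,0]); t=-np.arctan2(np.sin(t),np.cos(t))
    return np.round(M.T@(np.array(xyz)-s["eef_pos"])*100,2),round(t,3)
E
python3 - <<'E'
from h import *
print(rel([.5,-.3,.23],DARK[1]+np.pi/2)); print(rel([*bay(DARK,3),.19],DARK[1]+np.pi/2))
for k in range(4):print(bay(DARK,k),bay(PALE,k))
E
```

```text
(array([ 39.54, -24.6 ,   0.07]), np.float64(-1.465))
(array([ 58.81, -61.68,   4.16]), np.float64(-1.465))
[0.54753528 0.2931129 ] [ 0.46358242 -0.13234266]
[0.55857843 0.2321043 ] [ 0.48099414 -0.19184755]
[0.56962157 0.1710957 ] [ 0.49840586 -0.25135245]
[0.58066472 0.1100871 ] [ 0.51581758 -0.31085734]
```

```bash
python3 -m inch '[{"slide":[10,-6,0],"turn":-0.15,"grip":6},{"slide":[16,-10,0],"turn":-0.3,"grip":6},{"slide":[22,-14,0],"turn":-0.45,"grip":6},{"slide":[28,-17,0],"turn":-0.6,"grip":6},{"slide":[34,-21,0],"turn":-0.75,"grip":6},{"slide":[39.5,-24.6,0],"turn":-0.9,"grip":6},{"slide":[39.5,-24.6,0],"turn":-1.05,"grip":6},{"slide":[39.5,-24.6,0],"turn":-1.2,"grip":6},{"slide":[39.5,-24.6,0],"turn":-1.35,"grip":6},{"slide":[39.5,-24.6,0],"turn":-1.465,"grip":6},{"slide":[39.5,-24.6,0],"turn":-1.465,"grip":6},{"slide":[44,-34,0],"turn":-1.465,"grip":6},{"slide":[48,-42,0],"turn":-1.465,"grip":6},{"slide":[53,-50,2],"turn":-1.465,"grip":6},{"slide":[58.8,-61.7,4],"turn":-1.465,"grip":6},{"slide":[58.8,-61.7,4],"turn":-1.465,"grip":6},{"slide":[58.8,-61.7,4],"turn":-1.465,"grip":6},{"slide":[58.8,-61.7,4],"turn":-1.465,"grip":6},{"slide":[58.8,-61.7,4],"turn":-1.465,"grip":6},{"slide":[58.8,-61.7,4],"turn":-1.465,"grip":6}]' 40
python3 - <<'E'
from h import *
from scipy.spatial.transform import Rotation as R
s=ctrl.get_state();T=np.eye(4);T[:3,:3]=R.from_quat(s["tcp_rot"]).as_matrix();T[:3,3]=s["eef_pos"]
p,d=ctrl.read_camera("wrist");cv2.imwrite("pics/w1.png",p[:,:,::-1])
i=ctrl.camera_info("wrist");P=cloud(d,i["K"],T@i["T_tool_cam"])
z=P[...,2]
for n,m in stamps(P,p).items():
    m=m&(d>0)&(z>.085)&(z<.115)&(P[...,0]>.5)&(P[...,0]<.65);q=P[m]
    if len(q)>20:
        n_,l,st,c=cv2.connectedComponentsWithStats(m.astype(np.uint8));k=1+st[1:,4].argmax();q=P[l==k];print(n,len(q),np.round(c[k]),np.round([q.min(0),q.max(0),(q.min(0)+q.max(0))/2],4).tolist())
print(s["qpos"],rel([*bay(DARK,3),.041],DARK[1]+np.pi/2))
E
```

```text
time: 2.1
eef_pos: [0.5803, 0.1116, 0.1902]
tcp_rot: [0.642, 0.767, -0.0, -0.001]
contact_force: [0.5, -0.4, -0.2]
opening: 0.703
finger_force: 0.0
yellow 1546 [279.  30.] [[0.5442, 0.2194, 0.0862], [0.5718, 0.2471, 0.1021], [0.558, 0.2333, 0.0941]]
red 1424 [280. 124.] [[0.5546, 0.159, 0.0854], [0.5843, 0.189, 0.1011], [0.5694, 0.174, 0.0932]]
white 390 [282. 209.] [[0.5736, 0.1074, 0.0915], [0.5888, 0.1233, 0.102], [0.5812, 0.1153, 0.0967]]
[ 1.83139910e-02  1.40916679e-01  1.82505009e+00  4.29639057e-04
  1.17717057e+00 -1.59603425e-01] (array([-3.200e-01, -1.000e-02,  1.489e+01]), np.float64(-0.0))
```

View pics/w1.png

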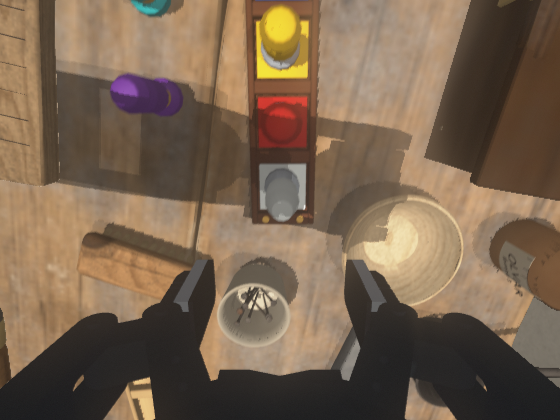

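The wrist view shows white (282,195), red (282,122) and yellow (279,35) upright on their pads. White lies within about 3 mm of the tool axis, so I go straight down.

```bash
python3 -m inch '[{"slide":[0,0,5],"turn":0,"grip":6},{"slide":[0,0,10],"turn":0,"grip":6},{"slide":[0,0,13],"turn":0,"grip":6},{"slide":[0,0,14.9],"turn":0,"grip":6},{"slide":[0,0,14.9],"turn":0,"grip":6},{"slide":[0,0,14.9],"turn":0,"grip":2},{"slide":[0,0,14.9],"turn":0,"grip":2},{"slide":[0,0,14.9],"turn":0,"grip":2},{"slide":[0,0,14.9],"turn":0,"grip":2},{"slide":[0,0,14.9],"turn":0,"grip":2},{"slide":[0,0,14.9],"turn":0,"grip":2},{"slide":[0,0,14.9],"turn":0,"grip":2}]' 40
python3 - <<'E'
from h import *
print(ctrl.get_state()["opening"]*85,rel([*bay(PALE,0),.18],PALE[1]+np.pi/2))
E
```

```text
time: 3.35
eef_pos: [0.5823, 0.1092, 0.0446]
tcp_rot: [0.641, 0.768, 0.001, 0.002]
contact_force: [-1.1, -2.1, 6.1]
opening: 0.313
finger_force: 40.2
26.612622576643364 (array([-21.67, -15.94, -13.56]), np.float64(-0.105))
```

```bash
python3 -m inch '[{"slide":[0,0,-3],"turn":0,"grip":2},{"slide":[0,0,-7],"turn":0,"grip":2},{"slide":[0,0,-11],"turn":0,"grip":2},{"slide":[0,0,-13.9],"turn":0,"grip":2},{"slide":[-4,-3,-13.9],"turn":-0.03,"grip":2},{"slide":[-8,-6,-13.9],"turn":-0.06,"grip":2},{"slide":[-12,-9,-13.9],"turn":-0.105,"grip":2},{"slide":[-16,-12,-13.9],"turn":-0.105,"grip":2},{"slide":[-19,-14,-13.9],"turn":-0.105,"grip":2},{"slide":[-21.7,-15.9,-13.9],"turn":-0.105,"grip":2},{"slide":[-21.7,-15.9,-13.9],"turn":-0.105,"grip":2},{"slide":[-21.7,-15.9,-13.9],"turn":-0.105,"grip":2},{"slide":[-21.7,-15.9,-13.9],"turn":-0.105,"grip":2}]'
python3 - <<'E'
from h import *
print(ctrl.get_state()["opening"]*85,rel([*bay(PALE,0),.04],PALE[1]+np.pi/2))
for n in("wrist","scene"):
    p,d=ctrl.read_camera(n);cv2.imwrite(f"pics/{n}2.png",p[:,:,::-1])
E
```

```text
time: 4.65
eef_pos: [0.4629, -0.1313, 0.181]
tcp_rot: [0.6, 0.8, 0.0, -0.0]
contact_force: [0.1, -0.4, -1.8]
opening: 0.315
finger_force: 40.3
26.78479954695002 (array([-0.13,  0.04, 14.1 ]), np.float64(0.0))
```

View pics/wrist2.png

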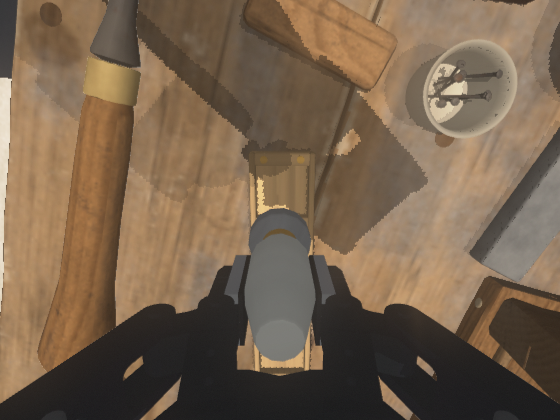

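The white stamp is held upright and in line with the leftmost pale bay (280,190). I lower it next.

```bash
python3 -m inch '[{"slide":[-0.1,0,5],"turn":0,"grip":2},{"slide":[-0.1,0,9],"turn":0,"grip":2},{"slide":[-0.1,0,12],"turn":0,"grip":2},{"slide":[-0.1,0,13],"turn":0,"grip":2},{"slide":[-0.1,0,13.5],"turn":0,"grip":2},{"slide":[-0.1,0,13.8],"turn":0,"grip":2},{"slide":[-0.1,0,14],"turn":0,"grip":2},{"slide":[-0.1,0,14],"turn":0,"grip":2},{"slide":[-0.1,0,14],"turn":0,"grip":2}]'
```

```text
time: 5.65
eef_pos: [0.4639, -0.1336, 0.0424]
tcp_rot: [0.6, 0.8, 0.0, 0.001]
contact_force: [-0.3, 0.4, -2.2]
opening: 0.31
finger_force: 40.2
```

```bash
python3 -m inch '[{"slide":[0,0,0.1],"turn":0,"grip":2},{"slide":[0,0,0.2],"turn":0,"grip":2},{"slide":[0,0,0.2],"turn":0,"grip":2},{"slide":[0,0,0.2],"turn":0,"grip":2}]'
```

```text
time: 6.05
eef_pos: [0.4639, -0.1337, 0.0415]
tcp_rot: [0.6, 0.8, -0.0, 0.0]
contact_force: [-3.0, 2.2, 9.5]
opening: 0.315
finger_force: 41.5
```

```bash
python3 -m inch '[{"slide":[0,0,0],"turn":0,"grip":6},{"slide":[0,0,0],"turn":0,"grip":6},{"slide":[0,0,0],"turn":0,"grip":6},{"slide":[0,0,0],"turn":0,"grip":6},{"slide":[0,0,-3],"turn":0,"grip":6},{"slide":[0,0,-7],"turn":0,"grip":6},{"slide":[0,0,-11],"turn":0,"grip":6},{"slide":[0,0,-15],"turn":0,"grip":6},{"slide":[4,3,-15],"turn":0.05,"grip":6},{"slide":[8,6,-15],"turn":0.1,"grip":6},{"slide":[12,9,-15],"turn":0.105,"grip":6},{"slide":[16,12,-15],"turn":0.105,"grip":6},{"slide":[20,14,-15],"turn":0.105,"grip":6},{"slide":[23,16.5,-15],"turn":0.105,"grip":6},{"slide":[26.4,18.7,-15],"turn":0.105,"grip":6},{"slide":[26.4,18.7,-15],"turn":0.105,"grip":6},{"slide":[26.4,18.7,-15],"turn":0.105,"grip":6},{"slide":[26.4,18.7,-15],"turn":0.105,"grip":6}]'
python3 - <<'E'
from h import *
print(rel([.5695,.1720,.041],DARK[1]+np.pi/2))
p,d=ctrl.read_camera("scene");cv2.imwrite("pics/s3.png",p[:,:,::-1])
E
```

```text
time: 7.85
eef_pos: [0.5683, 0.1719, 0.1889]
tcp_rot: [0.641, 0.767, -0.0, -0.0]
contact_force: [0.2, -0.6, 0.3]
opening: 0.701
finger_force: 0.0
(array([-1.000e-02,  1.400e-01,  1.479e+01]), np.float64(-0.001))
```

View pics/s3.png

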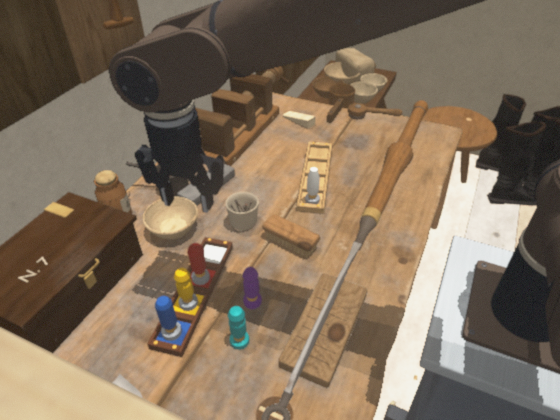

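The white stamp stands upright in the leftmost pale bay (313,187), and red, yellow and blue are undisturbed. I take red next.

```bash
python3 -m inch '[{"slide":[0,0.1,5],"turn":0,"grip":6},{"slide":[0,0.1,10],"turn":0,"grip":6},{"slide":[0,0.1,13],"turn":0,"grip":6},{"slide":[0,0.1,14.8],"turn":0,"grip":6},{"slide":[0,0.1,14.8],"turn":0,"grip":6},{"slide":[0,0.1,14.8],"turn":0,"grip":2},{"slide":[0,0.1,14.8],"turn":0,"grip":2},{"slide":[0,0.1,14.8],"turn":0,"grip":2},{"slide":[0,0.1,14.8],"turn":0,"grip":2},{"slide":[0,0.1,14.8],"turn":0,"grip":2},{"slide":[0,0.1,14.8],"turn":0,"grip":2},{"slide":[0,0.1,14.8],"turn":0,"grip":2}]' 40
python3 - <<'E'
from h import *
print(rel([*bay(PALE,1),.19],PALE[1]+np.pi/2))
E
```

```text
time: 9.1
eef_pos: [0.571, 0.1726, 0.0435]
tcp_rot: [0.641, 0.768, 0.001, 0.001]
contact_force: [-0.6, -2.4, 7.5]
opening: 0.318
finger_force: 38.8
(array([-34.27, -15.31, -14.66]), np.float64(-0.105))
```

```bash
python3 -m inch '[{"slide":[0,0,-3],"turn":0,"grip":2},{"slide":[0,0,-7],"turn":0,"grip":2},{"slide":[0,0,-11],"turn":0,"grip":2},{"slide":[0,0,-14.9],"turn":0,"grip":2},{"slide":[-4.5,-2,-14.9],"turn":-0.03,"grip":2},{"slide":[-9,-4,-14.9],"turn":-0.06,"grip":2},{"slide":[-13.5,-6,-14.9],"turn":-0.105,"grip":2},{"slide":[-18,-8,-14.9],"turn":-0.105,"grip":2},{"slide":[-22.5,-10,-14.9],"turn":-0.105,"grip":2},{"slide":[-27,-12,-14.9],"turn":-0.105,"grip":2},{"slide":[-31,-14,-14.9],"turn":-0.105,"grip":2},{"slide":[-34.2,-15.2,-14.9],"turn":-0.105,"grip":2},{"slide":[-34.2,-15.2,-14.9],"turn":-0.105,"grip":2},{"slide":[-34.2,-15.2,-14.9],"turn":-0.105,"grip":2},{"slide":[-34.2,-15.2,-14.9],"turn":-0.105,"grip":2}]'
python3 - <<'E'
from h import *
print(rel([*bay(PALE,1),.041],PALE[1]+np.pi/2))
E
```

```text
time: 10.6
eef_pos: [0.4809, -0.1898, 0.19]
tcp_rot: [0.6, 0.8, 0.0, -0.0]
contact_force: [0.4, -0.0, -1.7]
opening: 0.323
finger_force: 39.5
(array([-0.21, -0.05, 14.9 ]), np.float64(0.0))
```

```bash
python3 -m inch '[{"slide":[-0.2,0,5],"turn":0,"grip":2},{"slide":[-0.2,0,10],"turn":0,"grip":2},{"slide":[-0.2,0,13],"turn":0,"grip":2},{"slide":[-0.2,0,14],"turn":0,"grip":2},{"slide":[-0.2,0,14.6],"turn":0,"grip":2},{"slide":[-0.2,0,14.8],"turn":0,"grip":2},{"slide":[-0.2,0,15],"turn":0,"grip":2},{"slide":[-0.2,0,15.1],"turn":0,"grip":2},{"slide":[-0.2,0,15.1],"turn":0,"grip":2},{"slide":[-0.2,0,15.1],"turn":0,"grip":2}]'
```

```text
time: 11.6
eef_pos: [0.4824, -0.1933, 0.0405]
tcp_rot: [0.6, 0.8, 0.0, 0.001]
contact_force: [0.3, 0.5, 1.4]
opening: 0.323
finger_force: 39.4
```

```bash
python3 -m inch '[{"slide":[0,0,0],"turn":0,"grip":6},{"slide":[0,0,0],"turn":0,"grip":6},{"slide":[0,0,0],"turn":0,"grip":6},{"slide":[0,0,0],"turn":0,"grip":6},{"slide":[0,0,-3],"turn":0,"grip":6},{"slide":[0,0,-7],"turn":0,"grip":6},{"slide":[0,0,-11],"turn":0,"grip":6},{"slide":[0,0,-15],"turn":0,"grip":6},{"slide":[4.4,2.2,-15],"turn":0.05,"grip":6},{"slide":[8.8,4.4,-15],"turn":0.105,"grip":6},{"slide":[13.2,6.6,-15],"turn":0.105,"grip":6},{"slide":[17.6,8.8,-15],"turn":0.105,"grip":6},{"slide":[22,11,-15],"turn":0.105,"grip":6},{"slide":[26.4,13.2,-15],"turn":0.105,"grip":6},{"slide":[30.8,15.4,-15],"turn":0.105,"grip":6},{"slide":[35,17.6,-15],"turn":0.105,"grip":6},{"slide":[38.6,19.2,-15],"turn":0.105,"grip":6},{"slide":[38.6,19.2,-15],"turn":0.105,"grip":6},{"slide":[38.6,19.2,-15],"turn":0.105,"grip":6},{"slide":[38.6,19.2,-15],"turn":0.105,"grip":6}]'
python3 - <<'E'
from h import *
print(rel([.5582,.2325,.041],DARK[1]+np.pi/2))
E
```

```text
time: 13.6
eef_pos: [0.5574, 0.2308, 0.189]
tcp_rot: [0.641, 0.767, -0.0, -0.0]
contact_force: [0.1, -0.4, -1.4]
opening: 0.703
finger_force: 0.0
(array([ 0.16,  0.12, 14.8 ]), np.float64(-0.001))
```

```bash
python3 - <<'E'
from h import *
print(ctrl.get_state()["contact_force"])
p,d=ctrl.read_camera("scene");cv2.imwrite("pics/s4.png",p[:,:,::-1])
E
```

```text
[ 0.10965204 -0.4057758  -1.40100033]
```

View pics/s4.png

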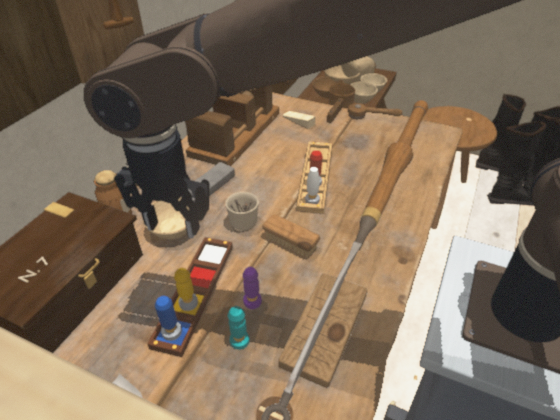

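White (313,187) and red (316,162) stand in the pale rack. Yellow (184,290) and blue (168,318) remain in the dark rack.

```bash
python3 -m inch '[{"slide":[0.1,0.1,5],"turn":0,"grip":6},{"slide":[0.1,0.1,10],"turn":0,"grip":6},{"slide":[0.1,0.1,13],"turn":0,"grip":6},{"slide":[0.1,0.1,14.8],"turn":0,"grip":6},{"slide":[0.1,0.1,14.8],"turn":0,"grip":6},{"slide":[0.1,0.1,14.8],"turn":0,"grip":2},{"slide":[0.1,0.1,14.8],"turn":0,"grip":2},{"slide":[0.1,0.1,14.8],"turn":0,"grip":2},{"slide":[0.1,0.1,14.8],"turn":0,"grip":2},{"slide":[0.1,0.1,14.8],"turn":0,"grip":2},{"slide":[0.1,0.1,14.8],"turn":0,"grip":2},{"slide":[0.1,0.1,14.8],"turn":0,"grip":2}]' 40
python3 - <<'E'
from h import *
print(rel([*bay(PALE,2),.19],PALE[1]+np.pi/2))
E
```

```text
time: 14.85
eef_pos: [0.5599, 0.2328, 0.0435]
tcp_rot: [0.641, 0.768, 0.001, 0.001]
contact_force: [-0.8, -2.0, 6.0]
opening: 0.306
finger_force: 41.7
(array([-46.55, -14.64, -14.67]), np.float64(-0.105))
```

```bash
python3 -m inch '[{"slide":[0,0,-3],"turn":0,"grip":2},{"slide":[0,0,-7],"turn":0,"grip":2},{"slide":[0,0,-11],"turn":0,"grip":2},{"slide":[0,0,-14.9],"turn":0,"grip":2},{"slide":[-4.5,-1.4,-14.9],"turn":-0.03,"grip":2},{"slide":[-9,-2.8,-14.9],"turn":-0.06,"grip":2},{"slide":[-13.5,-4.2,-14.9],"turn":-0.105,"grip":2},{"slide":[-18,-5.6,-14.9],"turn":-0.105,"grip":2},{"slide":[-22.5,-7,-14.9],"turn":-0.105,"grip":2},{"slide":[-27,-8.4,-14.9],"turn":-0.105,"grip":2},{"slide":[-31.5,-9.8,-14.9],"turn":-0.105,"grip":2},{"slide":[-36,-11.2,-14.9],"turn":-0.105,"grip":2},{"slide":[-40,-12.6,-14.9],"turn":-0.105,"grip":2},{"slide":[-44,-13.8,-14.9],"turn":-0.105,"grip":2},{"slide":[-46.6,-14.6,-14.9],"turn":-0.105,"grip":2},{"slide":[-46.6,-14.6,-14.9],"turn":-0.105,"grip":2},{"slide":[-46.6,-14.6,-14.9],"turn":-0.105,"grip":2},{"slide":[-46.6,-14.6,-14.9],"turn":-0.105,"grip":2}]'
python3 - <<'E'
from h import *
print(rel([*bay(PALE,2),.041],PALE[1]+np.pi/2))
E
```

```text
time: 16.65
eef_pos: [0.4977, -0.2506, 0.1899]
tcp_rot: [0.6, 0.8, 0.0, -0.0]
contact_force: [0.6, 0.9, -2.8]
opening: 0.308
finger_force: 41.0
(array([-0.11,  0.05, 14.89]), np.float64(0.0))
```

```bash
python3 -m inch '[{"slide":[-0.1,0,5],"turn":0,"grip":2},{"slide":[-0.1,0,10],"turn":0,"grip":2},{"slide":[-0.1,0,13],"turn":0,"grip":2},{"slide":[-0.1,0,14],"turn":0,"grip":2},{"slide":[-0.1,0,14.6],"turn":0,"grip":2},{"slide":[-0.1,0,14.8],"turn":0,"grip":2},{"slide":[-0.1,0,15],"turn":0,"grip":2},{"slide":[-0.1,0,15.1],"turn":0,"grip":2},{"slide":[-0.1,0,15.1],"turn":0,"grip":2},{"slide":[-0.1,0,15.1],"turn":0,"grip":2}]'
```

```text
time: 17.65
eef_pos: [0.4989, -0.2534, 0.0406]
tcp_rot: [0.6, 0.8, 0.0, 0.001]
contact_force: [0.7, -0.5, 1.4]
opening: 0.31
finger_force: 41.2
```

```bash
python3 -m inch '[{"slide":[0,0,0],"turn":0,"grip":6},{"slide":[0,0,0],"turn":0,"grip":6},{"slide":[0,0,0],"turn":0,"grip":6},{"slide":[0,0,0],"turn":0,"grip":6},{"slide":[0,0,-4],"turn":0,"grip":6},{"slide":[0,0,-9],"turn":0,"grip":6},{"slide":[0,0,-15],"turn":0,"grip":6},{"slide":[4.5,1.8,-15],"turn":0.05,"grip":6},{"slide":[9,3.6,-15],"turn":0.105,"grip":6},{"slide":[13.5,5.4,-15],"turn":0.105,"grip":6},{"slide":[18,7.2,-15],"turn":0.105,"grip":6},{"slide":[22.5,9,-15],"turn":0.105,"grip":6},{"slide":[27,10.8,-15],"turn":0.105,"grip":6},{"slide":[31.5,12.6,-15],"turn":0.105,"grip":6},{"slide":[36,14.4,-15],"turn":0.105,"grip":6},{"slide":[40.5,16.2,-15],"turn":0.105,"grip":6},{"slide":[45,18,-15],"turn":0.105,"grip":6},{"slide":[50.9,20,-15],"turn":0.105,"grip":6},{"slide":[50.9,20,-15],"turn":0.105,"grip":6},{"slide":[50.9,20,-15],"turn":0.105,"grip":6}]' && python3 -m inch '[{"slide":[0,0,0],"turn":0,"grip":6},{"slide":[0,0,0],"turn":0,"grip":6}]'
python3 - <<'E'
from h import *
print(rel([.548,.2925,.041],DARK[1]+np.pi/2))
E
```

```text
time: 19.65
eef_pos: [0.5469, 0.2935, 0.1889]
tcp_rot: [0.64, 0.769, -0.0, -0.0]
contact_force: [0.3, 0.5, -0.3]
opening: 0.704
finger_force: 0.0
time: 19.85
eef_pos: [0.5475, 0.2902, 0.1891]
tcp_rot: [0.642, 0.767, -0.0, 0.0]
contact_force: [-0.1, -0.4, -0.4]
opening: 0.707
finger_force: 0.0
(array([ 0.22,  0.1 , 14.81]), np.float64(-0.002))
```

```bash
python3 -m inch '[{"slide":[0.2,0.1,5],"turn":0,"grip":6},{"slide":[0.2,0.1,10],"turn":0,"grip":6},{"slide":[0.2,0.1,13],"turn":0,"grip":6},{"slide":[0.2,0.1,14.8],"turn":0,"grip":6},{"slide":[0.2,0.1,14.8],"turn":0,"grip":6},{"slide":[0.2,0.1,14.8],"turn":0,"grip":2},{"slide":[0.2,0.1,14.8],"turn":0,"grip":2},{"slide":[0.2,0.1,14.8],"turn":0,"grip":2},{"slide":[0.2,0.1,14.8],"turn":0,"grip":2},{"slide":[0.2,0.1,14.8],"turn":0,"grip":2},{"slide":[0.2,0.1,14.8],"turn":0,"grip":2},{"slide":[0.2,0.1,14.8],"turn":0,"grip":2}]' 40
python3 - <<'E'
from h import *
print(rel([*bay(PALE,3),.19],PALE[1]+np.pi/2))
E
```

```text
time: 21.05
eef_pos: [0.5498, 0.2942, 0.0437]
tcp_rot: [0.641, 0.768, 0.001, 0.001]
contact_force: [0.6, -2.2, 5.7]
opening: 0.314
finger_force: 39.6
(array([-58.93, -14.09, -14.66]), np.float64(-0.105))
```

```bash
python3 -m inch '[{"slide":[0,0,-4],"turn":0,"grip":2},{"slide":[0,0,-9],"turn":0,"grip":2},{"slide":[0,0,-14.9],"turn":0,"grip":2},{"slide":[-4.5,-1.1,-14.9],"turn":-0.03,"grip":2},{"slide":[-9,-2.2,-14.9],"turn":-0.06,"grip":2},{"slide":[-13.5,-3.3,-14.9],"turn":-0.105,"grip":2},{"slide":[-18,-4.4,-14.9],"turn":-0.105,"grip":2},{"slide":[-22.5,-5.5,-14.9],"turn":-0.105,"grip":2},{"slide":[-27,-6.6,-14.9],"turn":-0.105,"grip":2},{"slide":[-31.5,-7.7,-14.9],"turn":-0.105,"grip":2},{"slide":[-36,-8.8,-14.9],"turn":-0.105,"grip":2},{"slide":[-40.5,-9.9,-14.9],"turn":-0.105,"grip":2},{"slide":[-45,-11,-14.9],"turn":-0.105,"grip":2},{"slide":[-49.5,-12.1,-14.9],"turn":-0.105,"grip":2},{"slide":[-54,-13.2,-14.9],"turn":-0.105,"grip":2},{"slide":[-58.9,-14.1,-14.9],"turn":-0.105,"grip":2},{"slide":[-58.9,-14.1,-14.9],"turn":-0.105,"grip":2},{"slide":[-58.9,-14.1,-14.9],"turn":-0.105,"grip":2},{"slide":[-58.9,-14.1,-14.9],"turn":-0.105,"grip":2},{"slide":[-58.9,-14.1,-14.9],"turn":-0.105,"grip":2}]'
python3 - <<'E'
from h import *
print(rel([*bay(PALE,3),.041],PALE[1]+np.pi/2))
E
```

```text
time: 23.05
eef_pos: [0.5142, -0.309, 0.1899]
tcp_rot: [0.599, 0.801, 0.0, -0.0]
contact_force: [0.6, 0.5, -1.6]
opening: 0.313
finger_force: 39.8
(array([-0.24,  0.1 , 14.89]), np.float64(0.001))
```

```bash
python3 -m inch '[{"slide":[-0.2,0.1,5],"turn":0,"grip":2},{"slide":[-0.2,0.1,10],"turn":0,"grip":2},{"slide":[-0.2,0.1,13],"turn":0,"grip":2},{"slide":[-0.2,0.1,14],"turn":0,"grip":2},{"slide":[-0.2,0.1,14.6],"turn":0,"grip":2},{"slide":[-0.2,0.1,14.8],"turn":0,"grip":2},{"slide":[-0.2,0.1,15],"turn":0,"grip":2},{"slide":[-0.2,0.1,15.1],"turn":0,"grip":2},{"slide":[-0.2,0.1,15.1],"turn":0,"grip":2},{"slide":[-0.2,0.1,15.1],"turn":0,"grip":2}]'
```

```text
time: 24.05
eef_pos: [0.5165, -0.313, 0.0407]
tcp_rot: [0.6, 0.8, 0.0, 0.001]
contact_force: [-0.3, 0.2, 1.9]
opening: 0.313
finger_force: 40.1
```

```bash
python3 -m inch '[{"slide":[0,0,0],"turn":0,"grip":6},{"slide":[0,0,0],"turn":0,"grip":6},{"slide":[0,0,0],"turn":0,"grip":6},{"slide":[0,0,0],"turn":0,"grip":6},{"slide":[0,0,-4],"turn":0,"grip":6},{"slide":[0,0,-9],"turn":0,"grip":6},{"slide":[0,0,-15],"turn":0,"grip":6},{"slide":[-5,0,-17],"turn":0,"grip":6},{"slide":[-10,0,-19],"turn":0,"grip":6},{"slide":[-15,0,-19],"turn":0,"grip":6},{"slide":[-20,0,-19],"turn":0,"grip":6},{"slide":[-20,0,-19],"turn":0,"grip":6},{"slide":[-20,0,-19],"turn":0,"grip":6},{"slide":[-20,0,-19],"turn":0,"grip":6}]'
python3 - <<'E'
from h import *
p,d=ctrl.read_camera("scene");cv2.imwrite("pics/s5.png",p[:,:,::-1][110:240,230:400].repeat(4,0).repeat(4,1))
p,d=ctrl.read_camera("top");cv2.imwrite("pics/t5.png",p[:,:,::-1])
i=ctrl.camera_info("top");P=cloud(d,np.array(i["K"]),np.linalg.inv(i["camera_from_world"]))
c,a=PALE;w=P[...,:2]-c;X=w@[np.cos(a),np.sin(a)];Yr=w@[-np.sin(a),np.cos(a)]
for y in Y:
    m=(d>0)&(abs(X)<.035)&(abs(Yr-y)<.03)&(P[...,2]>.085)&(P[...,2]<.13)
    print(y,m.sum(),np.round([X[m].mean(),Yr[m].mean(),P[m][:,2].max()],3),p[m].mean(0).round())
E
```

```text
time: 25.45
eef_pos: [0.5715, -0.5031, 0.2286]
tcp_rot: [0.6, 0.8, 0.0, -0.001]
contact_force: [0.0, 0.2, -0.4]
opening: 0.705
finger_force: 0.0
0.093 76 [-0.002  0.098  0.101] [222. 219. 217.]
0.031 134 [-0.002  0.032  0.101] [158.  48.  38.]
-0.031 123 [-0.004 -0.03   0.1  ] [151. 115.  38.]
-0.093 128 [-0.002 -0.09   0.101] [47. 58. 93.]
```

View pics/s5.png

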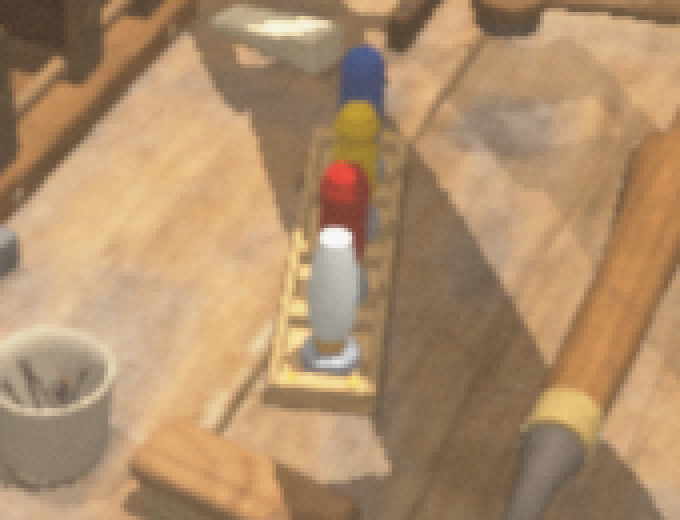

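View pics/t5.png

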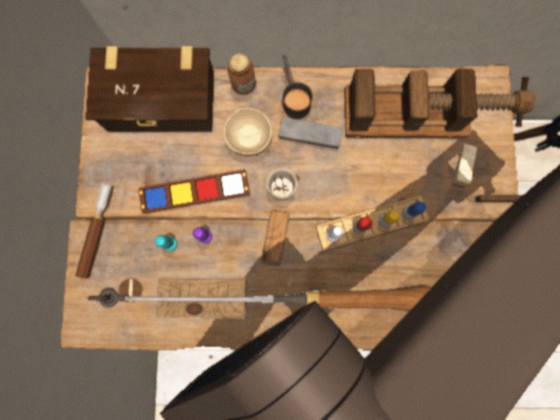

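The four stamps stand upright in the pale rack, left to right white (337,231), red (365,223), yellow (392,216) and blue (418,209). The reverse order is right, their tops are level at about 0.10 m, and the gripper is clear.

```bash
python3 -c "
from plant import ctrl
print(ctrl.sign_off())"
```

```text
the job is handed in; nothing more can be done
None
```

The four stamps now stand upright and released in the pale rack in reverse order (white, red, yellow, blue from the left), and the job was handed in at about 25.5 s of the 109 s allowed.

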